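Make up two sampling kits at the lab stores bench

TASK

Make up the two sampling kits from the stock on the bench. In the three-pocket tray stand the tall bottle in the pocket next to the grip tab, the conical flask in the middle pocket and the cardboard carton in the far pocket; in the two-pocket tray stand the wide jar in the pocket next to the grip tab and the slim vial in the other, each thing upright on the floor of its pocket and near the pocket's middle. Leave the spare short bottle, the beaker and the mouse where they are.

Things in the scene. Friction and masses are not known exactly. Their poses are not given: they have to be found in the camera images.
- tray3: Low blue plastic tray with a row of three square pockets, 237 x 81 mm. A flat loop-shaped grip tab sticks out 30 mm from one end. Pockets 75 x 75 mm inside, floor 4 mm and wall tops 16 mm above the bench. Fixed. Origin: centre of the underside of the row; x along the row towards the tab, z up. Pocket centres at x = +78 mm (next to the tab), 0 (middle), -78 mm (far), all y = 0.
- tray2: Low blue plastic tray with a row of two square pockets, 159 x 81 mm. A flat loop-shaped grip tab sticks out 30 mm from one end. Pockets 75 x 75 mm inside, floor 4 mm and wall tops 16 mm above the bench. Fixed. Origin: centre of the underside of the row; x along the row towards the tab, z up. Pocket centres at x = +39 mm (next to the tab) and -39 mm (the other), y = 0.
- tall_bottle_mid (a point): Tall white plastic bottle with a grey cap, 115 mm high: round body 44 mm across up to 84 mm above its foot, then the shoulder, and a cap 29 mm across from 92 to 115 mm. 80 to 170 g. Loose, standing upright. Point: on its axis, half-way up, z up along the axis.
- flask_mid (a point): White plastic conical flask with a black stopper, 96 mm high: foot 60 mm across, narrowing to a straight neck 26 mm across from 45 mm above the foot to the top. Take it by the neck. 75 to 155 g. Loose, standing upright. Point: on its axis, half-way up, z up along the axis.
- carton_mid (a point): Upright cardboard carton, 60 mm (its x) x 34 mm (its y) x 64 mm high, fits its pocket at any yaw. 60 to 130 g. Loose. Point: its centre, half-way up, z up.
- jar_mid (a point): Wide squat round white jar with a grey lid of the same width, 56 mm across, 62 mm high. 80 to 170 g. Loose, standing upright. Point: on its axis, half-way up, z up along the axis.
- vial_mid (a point): Slim round white vial with a grey cap of the same width, 28 mm across, 80 mm high. 35 to 70 g. Loose, standing upright. Point: on its axis, half-way up, z up along the axis.
- short_bottle_mid (a point): Spare short bottle, to be left alone: like the tall bottle, 44 mm across, but only 70 mm high, with a grey cap 29 mm across. Loose, standing upright. Point: on its axis, half-way up, z up along the axis.
- beaker: Open steel beaker, 76 mm across, 95 mm high, to be left alone. Origin: centre of its underside.
- mouse: Grey computer mouse, 100 x 58 x 35 mm, to be left alone. Origin: centre of its underside; x along its length.
Not all that is in view belongs to the job. Of the things that look like the part that bears carton_mid, the middle-sized one is meant.

How it is judged:
At the end, for the whole second after the job is handed in: Each of the five things is in the pocket the goal names, within 15 mm of its middle along and across the tray, on its floor (height within 6 mm), upright within 0.12 rad and at rest; short bottle, beaker and mouse are within 25 mm of where they stood (x of tall_bottle_mid in the frame of tray3 between 0.063 and 0.093 m and y of tall_bottle_mid in the frame of tray3 between -0.015 and 0.015 m and z of tall_bottle_mid in the frame of tray3 between 0.0555 and 0.0675 m and angle between each of tall_bottle_mid, flask_mid, carton_mid, jar_mid, vial_mid's own z axis and vertical below 0.12 rad and linear speed of each of tall_bottle, flask, carton, jar, vial below 0.02 m/s and x of flask_mid in the frame of tray3 between -0.015 and 0.015 m and y of flask_mid in the frame of tray3 between -0.015 and 0.015 m and z of flask_mid in the frame of tray3 between 0.046 and 0.058 m and x of carton_mid in the frame of tray3 between -0.093 and -0.063 m and y of carton_mid in the frame of tray3 between -0.015 and 0.015 m and z of carton_mid in the frame of tray3 between 0.03 and 0.042 m and x of jar_mid in the frame of tray2 between 0.024 and 0.054 m and y of jar_mid in the frame of tray2 between -0.015 and 0.015 m and z of jar_mid in the frame of tray2 between 0.029 and 0.041 m and x of vial_mid in the frame of tray2 between -0.054 and -0.024 m and y of vial_mid in the frame of tray2 between -0.015 and 0.015 m and z of vial_mid in the frame of tray2 between 0.038 and 0.05 m and distance of each of short_bottle_mid, beaker, mouse from where it was at the start of the episode below 0.025 m); the robot touches nothing.
It fails at once if the spare short bottle is moved more than 25 mm (distance of short_bottle_mid from where it was at the start of the episode above 0.025 m).
It fails at once if the steel beaker is moved more than 25 mm (distance of beaker from where it was at the start of the episode above 0.025 m).
It fails at once if the computer mouse is moved more than 25 mm (distance of mouse from where it was at the start of the episode above 0.025 m).
It also fails if it takes over 122 s, if anything falls off the work surface, if the arm or the gripper's body presses on something with over 40 N, if the wrist force passes 120 N, or if a joint passes its speed limit or range.

ROBOT

A 7-joint arm with a two-finger parallel gripper is mounted at the origin on the work surface. World frame = base frame: x ahead of the robot, y to its left, z up, the work surface at z = 0. Lengths are in m, angles in rad, forces in N, time in s.
With the tool pointing down it reaches from about 0.4 to 0.9 m from the base axis. Payload 5.5 kg.
Tool frame: the origin (TCP) lies midway between the tips of the shut fingers; the grasp point (between the pads) lies 19 mm behind it (manip.grip_depth is the distance from the TCP to the grasp point, in m); z points along the fingers, x is the direction in which the jaws open and shut, and the axes are right-handed (so a half turn about z gives the same grasp; the last joint's range is limited). The gripper opens to 92 mm and grips with 3 to 60 N. Pads are 19 mm wide; open, the fingers measure 130 mm over their backs; the gripper's body (75 mm by 190 mm) begins 47 mm behind the grasp point.
Start: joints at [-1.077, 0.501, -0.427, 1.55, 0.221, 1.138, -0.21], TCP at [0.149, 0.633, 0.193] pointing down, gripper open.
Joint ranges: [-2.88, 2.88], [-0.31, 2.03], [-1.54, 1.56], [0.2, 2.42], [-1.41, 4.55], [0.19, 2.02], [-2.57, 2.57]. Speed limits (rad/s): [2.57, 2.57, 3.14, 3.14, 3.14, 3.14, 3.14].

INTERFACE

Orientations are given as a unit quaternion [x, y, z, w].
In Python, from bench import manip, effector, viewer gives the robot as it stands. Calls block until the motion is done:
- manip.move_pose(position, orientation): joint-space move of the TCP to a pose.
- manip.servo_line(position, ori=None, vel=0.15): straight line of the TCP; ori=None keeps the orientation; vel is the mean speed in m/s.
- manip.movej(angles): joint-space move.
- effector.open_jaws() and effector.close(f_grip=None): open the fingers fully, or close them until they stop; f_grip is the grip in N (None keeps the last).
- manip.sleep(seconds).
- manip.solve_ik(position, orientation): joint angles nearest the present ones, or None.
- viewer.get_image(name): name is "scene" or "side" or "wrist"; returns the picture (420x560x3 uint8, red, green, blue); there is no depth.
- viewer.get_calibration(name): a dict with "vfov" (degrees; the focal length in pixels is half the picture's height over the tangent of half this angle, whatever the lens; pixels are square), "cx", "cy" (the principal point, pixels), "dist_coeffs" ([k1, k2, p1, p2, k3] as OpenCV has them; the pictures are not rectified), "eye" and "attitude" of the camera in the world. Camera axes: x right, y down, z forward; pixel columns grow to the right and rows downward; lengths in m; the calibration is good to about 2 mm. A picture is of the moment at which its call begins: read the wrist's pose just before it. get_calibration takes no time and is no camera call; for the wrist camera it gives the pose at the moment of the call.
A pose or a line that the arm cannot do raises manip.PlanningError and nothing moves.
- manip.hand_in(): hands the job in, once; it reports no verdict.
Readings, each from a call of its own:
- manip.current_clock(): time.
- manip.current_q(): joint angles.
- manip.current_joint_velocities(): joint speeds.
- manip.current_tau(): joint torques, N m.
- manip.current_tool_pos(): TCP position.
- manip.current_tcp_rot(): TCP orientation.
- manip.current_force(): force on the tool from outside, world axes, zero at the start.
- manip.current_wrist_torque(): the same for the moment, N m.
- manip.current_finger_gap(): finger opening in m.
Only numpy, scipy, OpenCV 4.12 (cv2) and the standard library are available. Lean on these libraries where they do the work, as an engineer would, in place of code of your own. Each camera call takes 0.05 s, during which the arm holds its last target.

## Working session

There is one attempt and no reset: what is moved stays moved. The work goes in short steps, each a Python script; the robot and the scene stay as the last script left them, time stands still between calls to the robot, and variables do not carry over. Pictures are saved under pics/ and viewed, and the job is handed in when it is done.

```bash
ls; mkdir -p pics; python3 - <<'E'
from bench import manip, effector, viewer
import cv2
print(manip.current_clock(), manip.current_tool_pos(), manip.current_tcp_rot())
for n in ["scene","side","wrist"]:
    c=viewer.get_calibration(n); print(n,c)
    im=viewer.get_image(n); cv2.imwrite(f"pics/{n}0.png",cv2.cvtColor(im,cv2.COLOR_RGB2BGR))
E
```

```text
pics
0.0 [0.1485635  0.63201195 0.19217126] [ 7.83809911e-01  6.21000050e-01 -7.87472359e-04  5.83427976e-04]
scene {'vfov': 52.53700576101658, 'cx': 276.43692540893846, 'cy': 204.9551762485883, 'dist_coeffs': array([-0.06979917,  0.        ,  0.        ,  0.        ,  0.        ]), 'eye': array([ 1.35405969, -0.12195409,  0.54959517]), 'attitude': array([ 0.66980918,  0.5675325 , -0.30516796, -0.36896482])}
side {'vfov': 56.876831489084246, 'cx': 282.13700998108345, 'cy': 209.84494556383706, 'dist_coeffs': array([-0.08336208,  0.        ,  0.        ,  0.        ,  0.        ]), 'eye': array([0.52922364, 0.65376886, 0.56346213]), 'attitude': array([-0.06197694,  0.89467027, -0.44183357,  0.02251789])}
wrist {'vfov': 69.1840409974784, 'cx': 277.26037622587216, 'cy': 212.13872009159158, 'dist_coeffs': array([-0.0325705,  0.       ,  0.       ,  0.       ,  0.       ]), 'eye': array([0.07721219, 0.64847221, 0.38277732]), 'attitude': array([0.77580785, 0.61549596, 0.08595084, 0.1090842 ])}
```

View pics/scene0.png

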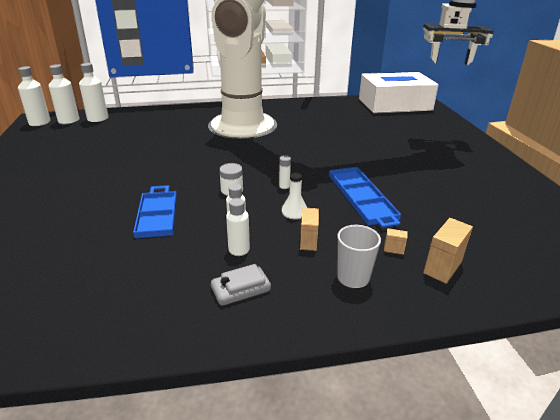

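View pics/side0.png

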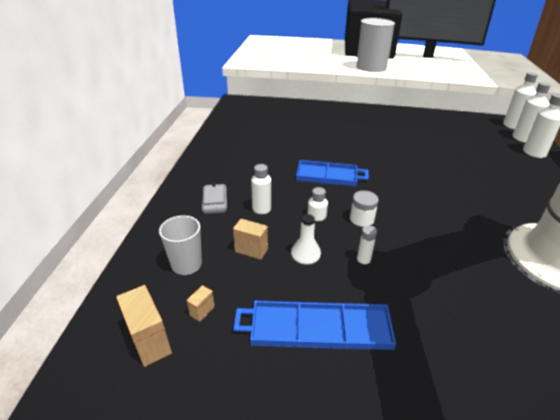

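View pics/wrist0.png

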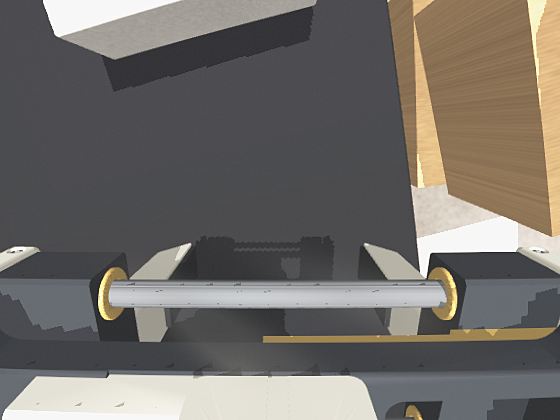

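Candidates for the carton (side view): large block (144,325), small cube (200,303) and middle one (251,239). I choose the middle one, which is at (310,229) in the scene view. For the tall bottle, the options are side (261,190), the spare short bottle at (318,205), and the background bottles at (530,110). I choose (261,190), which is scene (238,228). Next I'll check this with a crop and masks.

```bash
cat > h.py <<'E'
import numpy as np, cv2
from scipy.spatial.transform import Rotation as R
def cam(c):
    f=210/np.tan(np.radians(c['vfov'])/2)
    K=np.array([[f,0,c['cx']],[0,f,c['cy']],[0,0,1.]])
    return K,np.array(c['dist_coeffs']),np.array(c['eye']),R.from_quat(c['attitude']).as_matrix()
def rays(c,px):
    K,d,e,M=cam(c)
    u=cv2.undistortPoints(np.array(px,float).reshape(-1,1,2),K,d).reshape(-1,2)
    r=np.c_[u,np.ones(len(u))]@M.T
    return e,r/np.linalg.norm(r,axis=1)[:,None]
def plane(c,px,z):
    e,r=rays(c,px); return e+r*((z-e[2])/r[:,2])[:,None]
def proj(c,P):
    K,d,e,M=cam(c)
    return cv2.projectPoints((np.array(P,float).reshape(-1,3)-e)@M,np.zeros(3),np.zeros(3),K,d)[0].reshape(-1,2)
def tri(c1,p1,c2,p2):
    e1,r1=rays(c1,[p1]);e2,r2=rays(c2,[p2]);A=[];b=[]
    for e,r in((e1,r1[0]),(e2,r2[0])):
        P=np.eye(3)-np.outer(r,r);A.append(P);b.append(P@e)
    x=np.linalg.lstsq(np.vstack(A),np.hstack(b),rcond=None)[0]
    return x
def bearing(c1,p1,c2,p2): # vertical planes -> xy
    e1,r1=rays(c1,[p1]);e2,r2=rays(c2,[p2])
    A=np.c_[r1[0][:2],-r2[0][:2]]; t=np.linalg.solve(A,(e2-e1)[:2]); return e1[:2]+t[0]*r1[0][:2]
E
python3 - <<'E'
import cv2,numpy as np
out=[]
for n,(x0,y0,x1,y1) in {"scene":(120,150,480,310),"side":(100,150,400,370)}.items():
    im=cv2.imread(f"pics/{n}0.png"); hsv=cv2.cvtColor(im,cv2.COLOR_BGR2HSV)
    sub=im[y0:y1,x0:x1]
    cv2.imwrite(f"pics/{n}crop.png",cv2.resize(sub,None,fx=2.2,fy=2.2,interpolation=cv2.INTER_CUBIC))
    blue=cv2.inRange(hsv,(105,150,60),(125,255,255)); bright=cv2.inRange(hsv,(0,0,75),(180,255,255))&~blue
    wood=cv2.inRange(hsv,(8,70,60),(25,255,255))
    for k,m in(("blue",blue),("wood",wood),("grey",bright&~wood)):
        N,l,s,c=cv2.connectedComponentsWithStats(m)
        for i in range(1,N):
            if s[i,4]>60 and x0<c[i][0]<x1 and y0<c[i][1]<y1: print(n,k,s[i],c[i].round(1))
E
```

```text
scene blue [ 329  167   72   61 2220] [365.1 197. ]
scene blue [ 133  185   43   54 1787] [155.6 213.3]
scene wood [300 208  19  43 734] [309.1 228.8]
scene wood [ 423  217   50   67 1977] [447.1 249.5]
scene wood [384 228  24  27 514] [395.3 240.9]
scene grey [ 279  155   29   65 1004] [290.3 190.7]
scene grey [ 219  163   31   93 1970] [235.  208.7]
scene grey [ 337  224   44   64 2276] [356.5 254.3]
scene grey [ 211  264   60   41 1588] [240.3 283.9]
side blue [ 296  160   73   27 1406] [329.7 172.7]
side blue [ 233  300  163   50 6777] [318.1 324.8]
side wood [ 233  218   35   42 1189] [250.3 238.1]
side wood [ 116  284   56   83 2624] [144.2 324.5]
side wood [186 285  29  37 728] [200.4 302.7]
side grey [251 163  21  52 938] [261.1 189.8]
side grey [201 183  27  31 698] [214.1 198.3]
side grey [307 187  22  35 574] [318.  204.3]
side grey [ 350  190   29   75 1437] [364.9 222.2]
side grey [ 158  214   44   62 2082] [182.  242.9]
side grey [291 222  31  43 892] [306.2 246.1]
```

View pics/scenecrop.png

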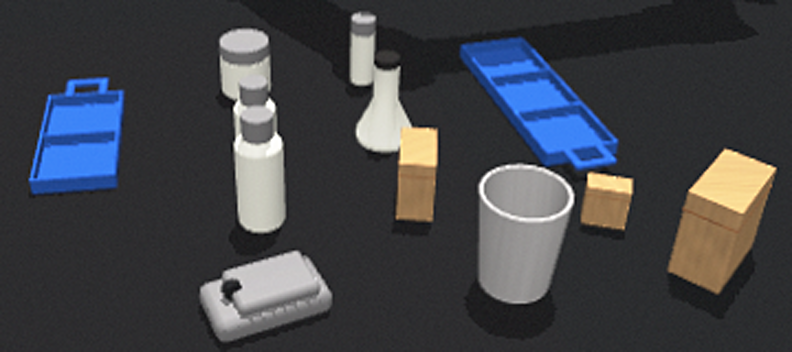

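View pics/sidecrop.png

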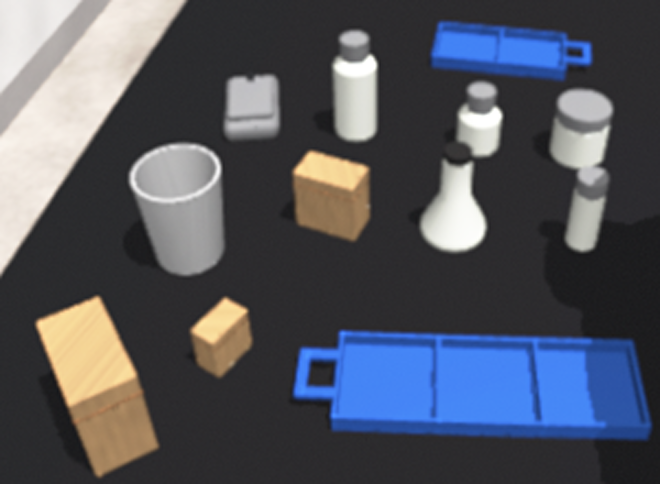

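```bash
python3 - <<'E'
from bench import viewer
from h import *
cs=viewer.get_calibration("scene");cd=viewer.get_calibration("side")
S=lambda x,y:(120+x/2.2-.3,150+y/2.2-.3); D=lambda x,y:(100+x/2.2-.3,150+y/2.2-.3)
o={"tall":((258,114),(354,37),.115),"short":((253,82),(482,90),.07),"jar":((245,40),(584,103),.062),"vial":((363,17),(593,173),.08),"flask":((388,56),(457,150),.096)}
for k,(a,b,h) in o.items():
    a=S(*a);b=D(*b); print(k,tri(cs,a,cd,b).round(4),bearing(cs,a,cd,b).round(4),plane(cs,[a],h)[0].round(4),plane(cd,[b],h)[0].round(4))
print("carton top side",plane(cd,[D(*p) for p in[(310,152),(369,168),(356,188),(295,172)]],.064).round(4))
print("carton top scene",plane(cs,[S(*p) for p in[(403,128),(438,130),(434,160),(398,158)]],.064).round(4))
for n,pts in(("big",[(37,322),(99,297),(137,377),(70,407)]),("small",[(226,298),(251,319),(221,345),(191,329)])):
    print(n,plane(cd,[D(*p) for p in pts],.064).round(4))
print("t3 side",plane(cd,[D(*p) for p in[(340,332),(634,340),(649,427),(331,424)]],.016).round(4))
print("t3 scene",plane(cs,[S(*p) for p in[(461,45),(520,39),(617,144),(548,157)]],.016).round(4))
print("t2 side",plane(cd,[D(*p) for p in[(440,23),(569,31),(565,70),(433,60)]],.016).round(4))
print("t2 scene",plane(cs,[S(*p) for p in[(51,93),(124,91),(117,181),(31,183)]],.016).round(4))
print("beaker top", plane(cd,[D(177,178)],.095), plane(cs,[S(526,193)],.095),"mouse",plane(cd,[D(252,100)],.02))
E
```

```text
tall [ 0.6672 -0.0757  0.1156] [ 0.6672 -0.0757] [ 0.6663 -0.0756  0.115 ] [ 0.6674 -0.0766  0.115 ]
short [ 0.5339 -0.0698  0.0693] [ 0.5343 -0.0702] [ 0.5339 -0.0702  0.07  ] [ 0.5343 -0.0676  0.07  ]
jar [ 0.4298 -0.0701  0.0635] [ 0.4298 -0.0702] [ 0.4267 -0.07    0.062 ] [ 0.4296 -0.072   0.062 ]
vial [0.4294 0.0627 0.0815] [0.4295 0.0625] [0.4258 0.0632 0.08  ] [0.4293 0.0612 0.08  ]
flask [0.55   0.0656 0.0964] [0.5506 0.0648] [0.5475 0.0655 0.096 ] [0.5506 0.0666 0.096 ]
carton top side [[0.6876 0.0498 0.064 ]
 [0.6294 0.0646 0.064 ]
 [0.6364 0.0936 0.064 ]
 [0.6948 0.0801 0.064 ]]
carton top scene [[0.6315 0.0633 0.064 ]
 [0.64   0.0954 0.064 ]
 [0.6874 0.0794 0.064 ]
 [0.6793 0.0479 0.064 ]]
big [[0.8475 0.2804 0.064 ]
 [0.8108 0.2492 0.064 ]
 [0.7544 0.3158 0.064 ]
 [0.791  0.3471 0.064 ]]
small [[0.7132 0.2349 0.064 ]
 [0.6887 0.2521 0.064 ]
 [0.7039 0.2792 0.064 ]
 [0.7302 0.2682 0.064 ]]
t3 side [[0.6291 0.216  0.016 ]
 [0.3918 0.1914 0.016 ]
 [0.3868 0.2727 0.016 ]
 [0.6198 0.3014 0.016 ]]
t3 scene [[0.3914 0.1919 0.016 ]
 [0.387  0.2683 0.016 ]
 [0.6235 0.2926 0.016 ]
 [0.6345 0.2137 0.016 ]]
t2 side [[ 0.596  -0.2885  0.016 ]
 [ 0.4331 -0.2947  0.016 ]
 [ 0.4401 -0.2031  0.016 ]
 [ 0.596  -0.2005  0.016 ]]
t2 scene [[ 0.4308 -0.2876  0.016 ]
 [ 0.4391 -0.2075  0.016 ]
 [ 0.6085 -0.2098  0.016 ]
 [ 0.5992 -0.2915  0.016 ]]
beaker top [[0.78126087 0.13837196 0.095     ]] [[0.78666632 0.12857976 0.095     ]] mouse [[ 0.78418001 -0.08309667  0.02      ]]
```

Heights triangulate to the given values (tall 115.6, short 69, jar 63.5, vial 81.5, flask 96.4 mm). The middle carton measures about 60×31 mm on top, which matches. Next I'll refine the trays from the wrist camera.

```bash
cat >> h.py <<'E'
def down(yaw):
    x=np.array([np.cos(yaw),np.sin(yaw),0]);z=np.array([0,0,-1.]);return R.from_matrix(np.c_[x,np.cross(z,x),z]).as_quat()
E
python3 - <<'E'
from bench import manip,viewer
from h import *
c=viewer.get_calibration("wrist");K,d,e,M=cam(c)
T=R.from_quat(manip.current_tcp_rot()).as_matrix();p=np.array(manip.current_tool_pos())
print("tool x,y",T[:,0],T[:,1],"eye in tool",T.T@(e-p),"look in tool",T.T@M[:,2])
off=T.T@(e-p);Mt=T.T@M
# image centre(upper part) ground hit for tool at height h
for yaw in(np.pi/2,-np.pi/2):
    for name,xy in(("t3",(.508,.2435)),("t2",(.518,-.248))):
        T2=R.from_quat(down(yaw)).as_matrix(); 
        r=T2@Mt@np.array([0,-.15,1.]); 
        z=.22; p0=np.array([0,0,z])+T2@off; g=p0+r*(-p0[2]/r[2]); tcp=np.array([xy[0]-g[0],xy[1]-g[1],z])
        q=manip.solve_ik(tcp,down(yaw)); print(name,yaw,tcp.round(3),None if q is None else np.round(q,2))
for n,xy in dict(tall=(.667,-.076),carton=(.661,.072),flask=(.55,.065),jar=(.43,-.07),vial=(.43,.0625),p3t=(.585,.251),p3f=(.43,.235),p2t=(.479,-.248),p2o=(.557,-.248)).items():
    for z in (.05,.25):
        for yaw in(np.pi/2,-np.pi/2):
            q=manip.solve_ik([*xy,z],down(yaw)); print(n,z,round(yaw,1),None if q is None else np.round(q,2))
E
```

```text
tool x,y [ 0.22872833  0.97348915 -0.00149092] [ 9.73490209e-01 -2.28728679e-01 -6.52818127e-05] eye in tool [-0.00070765 -0.0732184  -0.19049257] look in tool [0.00112375 0.27512271 0.96140846]
t3 1.5707963267948966 [0.528 0.244 0.22 ] [-0.24  0.34 -0.3   1.7   0.11  1.12  1.  ]
t2 1.5707963267948966 [ 0.538 -0.248  0.22 ] [-0.04  0.38  0.55  1.7  -0.22  1.13  2.14]
t3 -1.5707963267948966 [0.488 0.243 0.22 ] [-0.7   0.26  0.22  1.8  -0.06  1.09 -2.02]
t2 -1.5707963267948966 [ 0.498 -0.248  0.22 ] [-0.16  0.33  0.72  1.79 -0.24  1.11 -0.94]
tall 0.05 1.6 [ 0.1   0.66 -0.04  1.61  0.03  0.88  1.62]
tall 0.05 -1.6 [-0.19  0.69  0.39  1.62 -0.31  0.9  -1.26]
tall 0.25 1.6 [-0.    0.46  0.11  1.44 -0.05  1.24  1.68]
tall 0.25 -1.6 [-0.16  0.48  0.33  1.45 -0.16  1.25 -1.38]
carton 0.05 1.6 [-0.02  0.65 -0.19  1.62  0.15  0.88  1.31]
carton 0.05 -1.6 [-0.36  0.66  0.3   1.63 -0.24  0.88 -1.54]
carton 0.25 1.6 [-0.06  0.45 -0.12  1.45  0.06  1.24  1.38]
carton 0.25 -1.6 [-0.34  0.46  0.28  1.46 -0.13  1.24 -1.62]
flask 0.05 1.6 [-0.03  0.49 -0.17  1.91  0.11  0.75  1.31]
flask 0.05 -1.6 [-
[... 844 characters left out ...]
.21 -1.94]
p3f 0.05 1.6 [-0.29  0.41 -0.31  2.06  0.19  0.7   0.84]
p3f 0.05 -1.6 [-0.76  0.4   0.24  2.08 -0.15  0.68 -1.99]
p3f 0.25 1.6 [-0.27  0.14 -0.31  1.88  0.05  1.13  0.97]
p3f 0.25 -1.6 [-0.72  0.12  0.18  1.89 -0.02  1.13 -2.1 ]
p2t 0.05 1.6 [ 0.07  0.5   0.45  1.96 -0.31  0.75  2.27]
p2t 0.05 -1.6 [-0.26  0.65  0.91  1.97 -0.68  0.86 -0.55]
p2t 0.25 1.6 [-0.15  0.26  0.7   1.79 -0.18  1.15  2.17]
p2t 0.25 -1.6 [-0.17  0.26  0.71  1.79 -0.19  1.16 -0.97]
p2o 0.05 1.6 [ 0.19  0.58  0.25  1.78 -0.19  0.81  2.1 ]
p2o 0.05 -1.6 [-0.23  0.74  0.86  1.8  -0.68  0.94 -0.64]
p2o 0.25 1.6 [-0.04  0.38  0.55  1.62 -0.21  1.2   2.12]
p2o 0.25 -1.6 [-0.12  0.4   0.66  1.62 -0.26  1.21 -0.98]
```

```bash
python3 - <<'E'
from bench import manip,viewer
from h import *
import json
t0=manip.current_clock()
for n,xy in(("t3",(.57,.2435)),("t2",(.575,-.248))):
    manip.move_pose([*xy,.24],down(np.pi/2)); manip.sleep(.2)
    c=viewer.get_calibration("wrist");im=viewer.get_image("wrist")
    json.dump({k:np.array(v).tolist() for k,v in c.items()},open(n+".json","w"))
    cv2.imwrite(f"pics/w_{n}.png",cv2.cvtColor(im,cv2.COLOR_RGB2BGR))
    print(n,manip.current_clock(),manip.current_tool_pos())
E
```

```text
t3 2.4667 [0.56963814 0.24426789 0.23993876]
t2 4.5083 [ 0.57541412 -0.2470143   0.24001923]
```

View pics/w_t3.png

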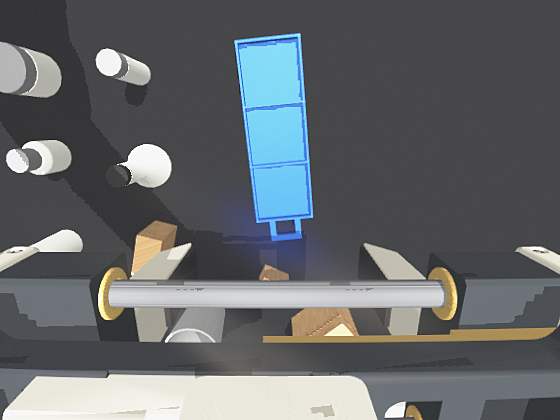

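View pics/w_t2.png

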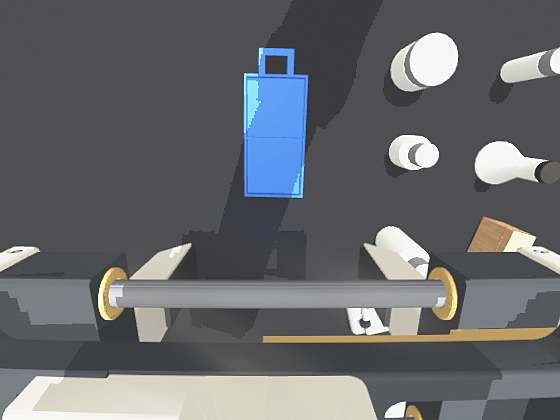

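Both trays are fully visible. In the t3 view the tab is at (287,230), the near end, toward +x. In the t2 view the tab is at (276,60), the far end, toward the base. I'll fit rectangles on the z=16 mm plane.

```bash
python3 - <<'E'
from h import *
import json
for n in("t3","t2"):
    c=json.load(open(n+".json")); im=cv2.imread(f"pics/w_{n}.png");hsv=cv2.cvtColor(im,cv2.COLOR_BGR2HSV)
    m=cv2.inRange(hsv,(95,130,90),(125,255,255)); m[:, :225]=0; m[:,325:]=0
    m=cv2.morphologyEx(m,cv2.MORPH_CLOSE,np.ones((5,5))); m=cv2.morphologyEx(m,cv2.MORPH_OPEN,np.ones((39,39)))
    N,l,s,_=cv2.connectedComponentsWithStats(m); k=1+np.argmax(s[1:,4])
    ct=max(cv2.findContours((l==k).astype(np.uint8),cv2.RETR_EXTERNAL,cv2.CHAIN_APPROX_NONE)[0],key=cv2.contourArea).reshape(-1,2)
    P=plane(c,ct,.016)[:,:2]
    (cx,cy),(w,h),a=cv2.minAreaRect((P*1000).astype(np.float32)); print(n,s[k],"ctr",round(cx,1),round(cy,1),"size",round(w,1),round(h,1),"ang",round(a,2))
    q=cv2.boxPoints(((cx,cy),(w,h),a)); print(q.round(1).tolist())
E
```

```text
t3 [ 249  127   62   93 5475] ctr 561.5 247.3 size 128.5 83.0 ang 1.83
[[495.8999938964844, 286.79998779296875], [498.6000061035156, 203.8000030517578], [627.0, 207.89999389648438], [624.4000244140625, 290.8999938964844]]
t2 [ 244   74   63  123 6957] ctr 518.7 -251.1 size 81.3 159.5 ang 88.76
[[438.0, -290.0], [597.5, -293.3999938964844], [599.2999877929688, -212.1999969482422], [439.79998779296875, -208.6999969482422]]
```

```bash
python3 - <<'E'
from h import *
import json
n="t3"
c=json.load(open(n+".json")); im=cv2.imread(f"pics/w_{n}.png");hsv=cv2.cvtColor(im,cv2.COLOR_BGR2HSV)
print(hsv[70,270],hsv[135,275],hsv[195,285])
m=cv2.inRange(hsv,(90,90,120),(130,255,255)); m[:, :225]=0; m[:,325:]=0; m[222:]=0
N,l,s,_=cv2.connectedComponentsWithStats(m); k=1+np.argmax(s[1:,4]);m=(l==k).astype(np.uint8)
cv2.imwrite("pics/m3.png",m*255)
for kk in(1,):
    ct=max(cv2.findContours(m,cv2.RETR_EXTERNAL,cv2.CHAIN_APPROX_NONE)[0],key=cv2.contourArea).reshape(-1,2)
    P=plane(c,ct,.016)[:,:2]
    r=cv2.minAreaRect((P*1000).astype(np.float32)); print(s[k],r); print(cv2.boxPoints(r).round(1).tolist())
px=[(235,41),(300,35),(312,217),(257,221.5)]
print(plane(c,px,.016).round(4)[:,:2], plane(c,px,.016)[:,:2].mean(0))
E
```

```text
[ 97 117 247] [ 99 131 247] [100 145 247]
[  234    33    80   189 11564] ((509.8470458984375, 242.44760131835938), (241.59133911132812, 82.9585952758789), 5.7158684730529785)
[[385.5, 271.70001220703125], [393.79998779296875, 189.10000610351562], [634.2000122070312, 213.1999969482422], [625.9000244140625, 295.79998779296875]]
[[0.3957 0.1915]
 [0.3888 0.2714]
 [0.6218 0.2936]
 [0.6287 0.2153]] [0.50876591 0.24296621]
```

View pics/m3.png

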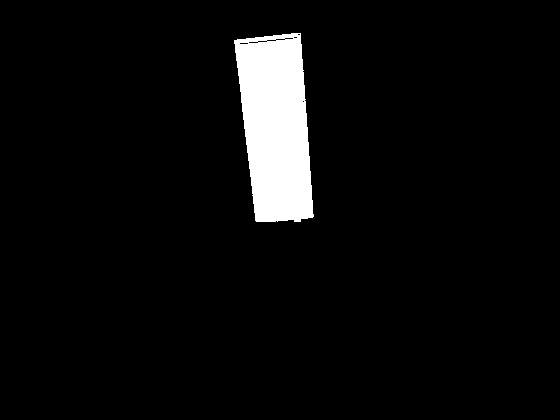

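```bash
cat >> h.py <<'E'
T3=(np.array([.5087,.2428]),.10); T2=(np.array([.5187,-.2511]),np.pi-.0215)
def pocket(T,x): return T[0]+x*np.array([np.cos(T[1]),np.sin(T[1])])
H=.22
def pick(manip,eff,xy,zg,yaw,f):
    ori=down(yaw); z=zg-manip.grip_depth
    manip.move_pose([*xy,H],ori); print(" above",round(manip.current_clock(),2))
    manip.servo_line([*xy,z],vel=.2); print(" tcp",np.round(manip.current_tool_pos(),4))
    eff.close(f_grip=f); g=manip.current_finger_gap()
    manip.servo_line([*xy,H],vel=.2); print(" gap",g,manip.current_finger_gap(),"F",np.round(manip.current_force(),2),"t",manip.current_clock())
def place(manip,eff,xy,zg,yaw):
    z=zg-manip.grip_depth+.0055
    manip.move_pose([*xy,H],down(yaw)); print(" gap before lower",manip.current_finger_gap())
    manip.servo_line([*xy,z+.03],vel=.25); manip.servo_line([*xy,z],vel=.06)
    print(" low F",np.round(manip.current_force(),2),np.round(manip.current_tool_pos(),4))
    eff.open_jaws(); manip.servo_line([*xy,H],vel=.2); print(" t",manip.current_clock())
E
python3 - <<'E'
from bench import manip,effector,viewer
from h import *
y2=np.pi/2-.0215
print(pocket(T2,.039))
pick(manip,effector,(.430,-.0705),.039,np.pi/2,25)
place(manip,effector,pocket(T2,.039),.039,y2)
cv2.imwrite("pics/jar.png",cv2.cvtColor(viewer.get_image("side"),cv2.COLOR_RGB2BGR))
E
```

```text
[ 0.47970901 -0.25026156]
 above 5.42
 tcp [ 0.4309 -0.0708  0.0207]
 gap 0.05505784214132927 0.0548216855317798 F [ 0.5  -0.74 -1.32] t 8.4
 gap before lower 0.05448343165191001
 low F [ 0.47 -0.88 -2.1 ] [ 0.4795 -0.2502  0.0253]
 t 12.5333
```

View pics/jar.png

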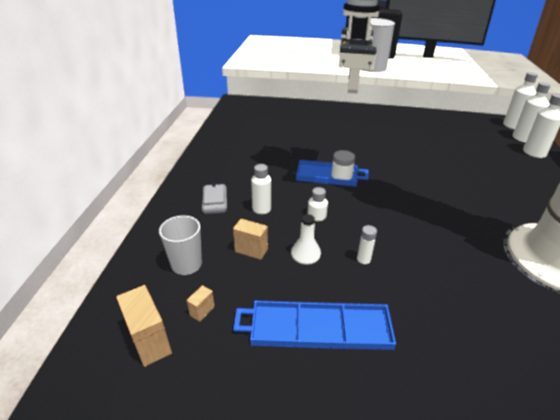

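The jar stands in the tab pocket at (343,166). The gap was 55 mm against 56 nominal. Next are the vial and the tall bottle.

```bash
python3 - <<'E'
from bench import manip,effector,viewer
from h import *
y2=np.pi/2-.0215; y3=np.pi/2+.1
pick(manip,effector,(.4293,.0622),.052,np.pi/2,20)
place(manip,effector,pocket(T2,-.039),.052,y2)
pick(manip,effector,(.667,-.0762),.073,np.pi/2,25)
cv2.imwrite("pics/tall.png",cv2.cvtColor(viewer.get_image("side"),cv2.COLOR_RGB2BGR))
E
```

```text
above 13.79
 tcp [0.4301 0.0621 0.0338]
 gap 0.027450715860384795 0.02726543689767539 F [-0.1   0.31 -0.48] t 16.9833
 gap before lower 0.027519530345979863
 low F [ 0.03  0.66 -0.75] [ 0.5575 -0.2519  0.0384]
 t 21.8583
 above 22.7
 tcp [ 0.6682 -0.0769  0.0557]
 gap 0.03394421029590449 0.028394375309478984 F [-0.4  -0.72 -0.64] t 25.65
```

View pics/tall.png

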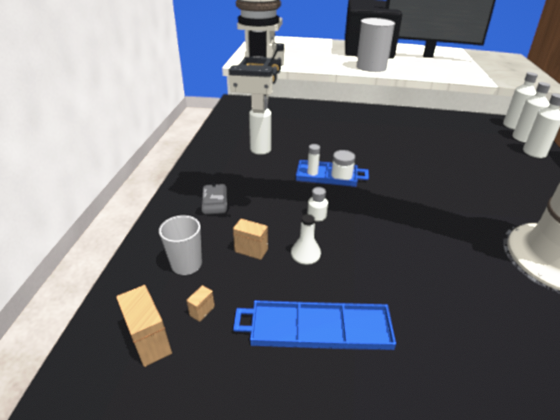

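The jaws closed to 28 mm instead of 44, so they slid off the shoulder onto the cap. I need to measure how the bottle hangs before lowering it.

```bash
python3 - <<'E'
from bench import manip,effector,viewer
from h import *
ims=[cv2.cvtColor(viewer.get_image(n),cv2.COLOR_RGB2BGR) for n in("scene","side","wrist")]
print(manip.current_clock(),manip.current_finger_gap(),manip.current_tool_pos())
np.save("s.npy",ims[0]);np.save("d.npy",ims[1])
c=viewer.get_calibration("scene");p=proj(c,[.667,-.0765,.16])[0];c2=viewer.get_calibration("side");p2=proj(c2,[.667,-.0765,.16])[0];print(p,p2)
def crop(im,p,s=4):
    x,y=int(p[0])-45,max(0,int(p[1])-70);print(x,y);return cv2.resize(im[y:y+140,x:x+90],None,fx=s,fy=s,interpolation=cv2.INTER_CUBIC)
cv2.imwrite("pics/held.png",np.hstack([crop(ims[0],p),crop(ims[1],p2)]))
cv2.imwrite("pics/heldw.png",ims[2])
E
```

```text
25.85 0.028476516763651923 [ 0.66606022 -0.0760897   0.21821639]
[235.56477625 181.21104639] [260.37960795 148.62276597]
190 111
215 78
```

View pics/held.png

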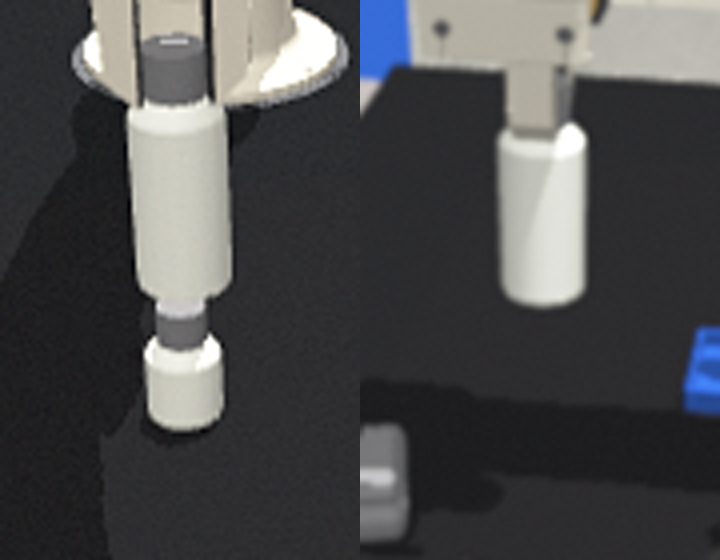

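View pics/heldw.png

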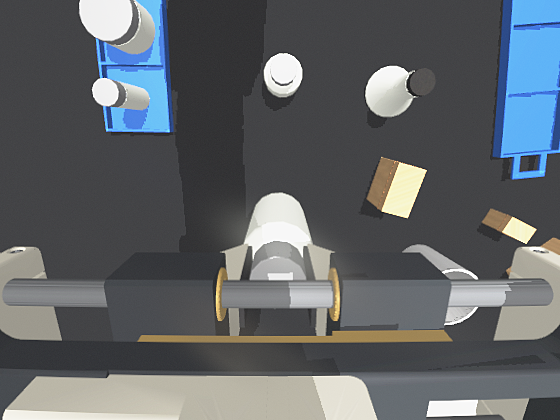

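```bash
python3 - <<'E'
from bench import viewer
from h import *
cs=viewer.get_calibration("scene");cd=viewer.get_calibration("side")
for nm,c,top,bot in(("scene",cs,(233.3,120.7),(235.6,185.3)),("side",cd,None,(260.2,154))):
    e=np.array(c['eye']);a=np.array([.6665,-.0765]);u=(e[:2]-a)/np.linalg.norm(e[:2]-a)
    def h(px,xy):
        _,r=rays(c,[px]);r=r[0];t=np.dot(xy-e[:2],u)/np.dot(r[:2],u);return (e+t*r)[2]
    print(nm,"bottom z",h(bot,a+.021*u), "captop z",top and h(top,a))
E
```

```text
scene bottom z 0.16313534396622875 captop z 0.27823194663565004
side bottom z 0.15863395459073076 captop z None
```

```bash
python3 - <<'E'
from bench import viewer,manip
from h import *
d={}
print("grip_depth",manip.grip_depth)
for n,f,o in(("scene","s.npy",(190,111)),("side","d.npy",(215,78))):
    c=viewer.get_calibration(n);im=np.load(f).copy()
    big=cv2.resize(im[o[1]:o[1]+140,o[0]:o[0]+90],None,fx=4,fy=4,interpolation=cv2.INTER_CUBIC)
    for z,col in((.218,(0,0,255)),(.237,(0,255,0)),(.16,(255,0,255))):
      for dy in(-.0145,0,.0145):
        q=(proj(c,[.666,-.0763+dy,z])[0]-np.array(o)+.5)*4; cv2.circle(big,(int(q[0]),int(q[1])),3,col,-1)
    d[n]=big
cv2.imwrite("pics/held2.png",np.hstack(list(d.values())))
E
```

```text
grip_depth 0.0188
```

View pics/held2.png

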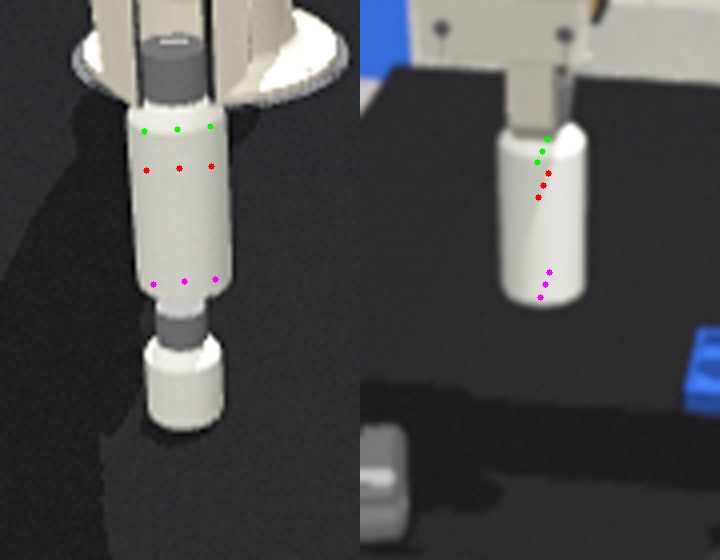

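```bash
python3 - <<'E'
from bench import viewer,manip
from h import *
for n,f,p,u,q in(("scene","pics/scene0.png",(.1486,.632,.192),(.2287,.9735,0),(400,0,130,90)),("side","pics/jar.png",(.4797,-.2503,.219),(0,1,0),(300,0,130,130))):
    c=viewer.get_calibration(n);im=cv2.imread(f);x,y,w,h=q
    big=cv2.resize(im[y:y+h,x:x+w],None,fx=4,fy=4,interpolation=cv2.INTER_CUBIC)
    for dz,col in((0,(0,0,255)),(.02,(0,255,0)),(.035,(255,0,255))):
      for s in(-.046,0,.046):
        r=(proj(c,np.array(p)+s*np.array(u)+[0,0,dz])[0]-np.array([x,y])+.5)*4; cv2.circle(big,(int(r[0]),int(r[1])),3,col,-1)
    cv2.imwrite(f"pics/tip_{n}.png",big)
E
```

```text
(no output)
```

View pics/tip_scene.png

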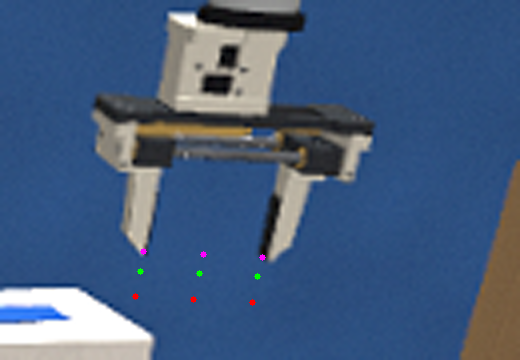

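View pics/tip_side.png

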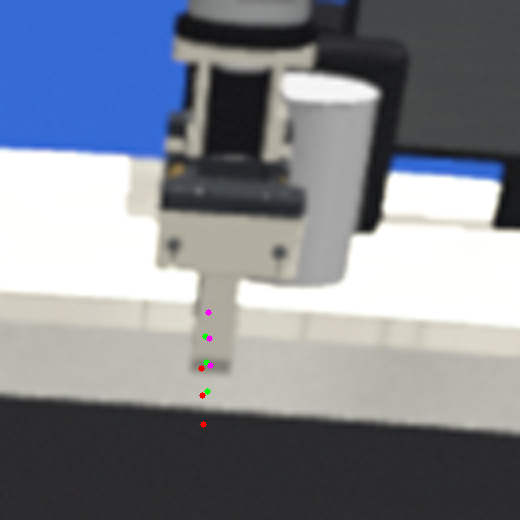

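Both earlier pictures show the real fingertips about 34 mm above the reported TCP, so the tool offset in the readings is wrong along z. Lateral position is fine. That is why I took the cap. The bottle hangs upright with its bottom at about 0.161, barely slipped. I'll place it with force-checked lowering and correct z for the remaining picks.

```bash
cat >> h.py <<'E'
def lower(manip,eff,xy,yaw,z0,zmin,snap=None):
    manip.move_pose([*xy,H],down(yaw)); manip.sleep(.2); f0=np.array(manip.current_force())
    manip.servo_line([*xy,z0],vel=.25); z=z0
    while z>zmin:
        z-=.001; manip.servo_line([*xy,z],vel=.03); manip.sleep(.1)
        f=np.array(manip.current_force())-f0
        if f[2]>2.: break
    print(" lowered",z,np.round(manip.current_tool_pos(),4),"dF",np.round(f,2),"gap",manip.current_finger_gap(),"t",manip.current_clock())
E
python3 - <<'E'
from bench import manip,effector,viewer
from h import *
y3=np.pi/2+.1
lower(manip,effector,pocket(T3,.078),y3,.066,.056)
cv2.imwrite("pics/tl1.png",cv2.cvtColor(viewer.get_image("side"),cv2.COLOR_RGB2BGR))
E
```

```text
lowered 0.061 [0.5867 0.2507 0.0614] dF [ 0.19 -0.22  3.02] gap 0.028218605852389052 t 29.8417
```

View pics/tl1.png

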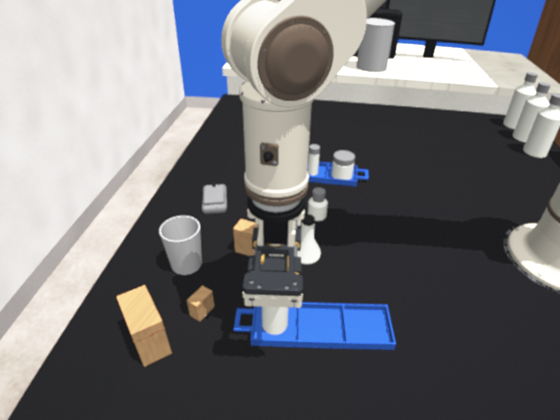

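Contact at TCP z 0.0614, as predicted (0.0612), in the tab pocket at (273,320). I'll release it and take the flask with the corrected height.

```bash
python3 - <<'E'
from bench import manip,effector,viewer
from h import *
y3=np.pi/2+.1
effector.open_jaws(); manip.servo_line([*pocket(T3,.078),H],vel=.2)
pick(manip,effector,(.5500,.0655),.0428,np.pi/2,20)
cv2.imwrite("pics/fl.png",cv2.cvtColor(viewer.get_image("side"),cv2.COLOR_RGB2BGR))
E
```

```text
above 32.72
 tcp [0.551  0.0661 0.0249]
 gap 0.02536855221934492 0.02510107340804486 F [ 0.19 -0.33 -1.6 ] t 36.0333
```

View pics/fl.png

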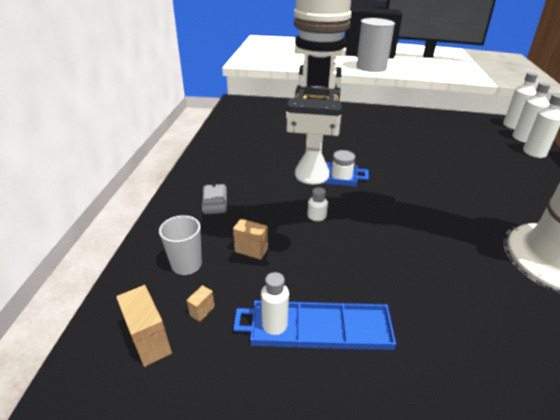

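The flask is held by the neck at (313,150), with a 25 mm gap. The tall bottle stands upright in its pocket at (274,305).

```bash
python3 - <<'E'
from bench import manip,effector,viewer
from h import *
y3=np.pi/2+.1
place(manip,effector,pocket(T3,0),.0428,y3)
pick(manip,effector,(.661,.072),.0198,np.pi/2-.27,20)
cv2.imwrite("pics/ca.png",cv2.cvtColor(viewer.get_image("side"),cv2.COLOR_RGB2BGR))
E
```

```text
gap before lower 0.025012312832653125
 low F [ 0.17  0.25 -1.97] [0.5085 0.2429 0.0292]
 t 40.5333
 above 41.45
 tcp [0.6622 0.0724 0.0025]
 gap 0.033788389092365936 0.03423738750356136 F [-0.82 -0.02 -0.15] t 44.8667
```

View pics/ca.png

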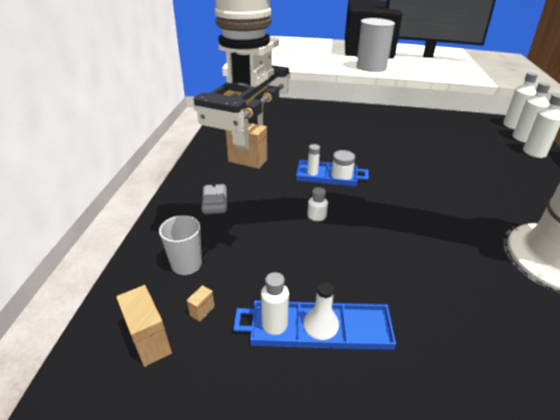

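The carton is held at (247,145), gap 34 mm as specified. The flask stands in the middle pocket at (322,312).

```bash
python3 - <<'E'
from bench import manip,effector,viewer
from h import *
import json
y3=np.pi/2+.1
place(manip,effector,pocket(T3,-.078),.0198,y3)
for n,xy in(("t3b",(.58,.14)),("t2b",(.575,-.19))):
    manip.move_pose([*xy,.26],down(np.pi/2)); manip.sleep(.2)
    c=viewer.get_calibration("wrist");im=viewer.get_image("wrist")
    json.dump({k:np.array(v).tolist() for k,v in c.items()},open(n+".json","w"))
    cv2.imwrite(f"pics/w_{n}.png",cv2.cvtColor(im,cv2.COLOR_RGB2BGR))
for n in("scene","side"): cv2.imwrite(f"pics/{n}1.png",cv2.cvtColor(viewer.get_image(n),cv2.COLOR_RGB2BGR))
print(manip.current_clock(),manip.current_finger_gap())
def crop(f,q):
    x,y,w,h=q;return cv2.resize(cv2.imread(f)[y:y+h,x:x+w],(w*400//h,400),interpolation=cv2.INTER_CUBIC)
cv2.imwrite("pics/fin1.png",crop("pics/scene1.png",(120,150,300,160)))
cv2.imwrite("pics/fin2.png",crop("pics/side1.png",(150,140,260,215)))
E
```

```text
gap before lower 0.033914182423455466
 low F [-0.8  -0.33 -0.79] [0.4309 0.235  0.0063]
 t 49.8
52.4 0.09164480395218694
```

View pics/fin1.png

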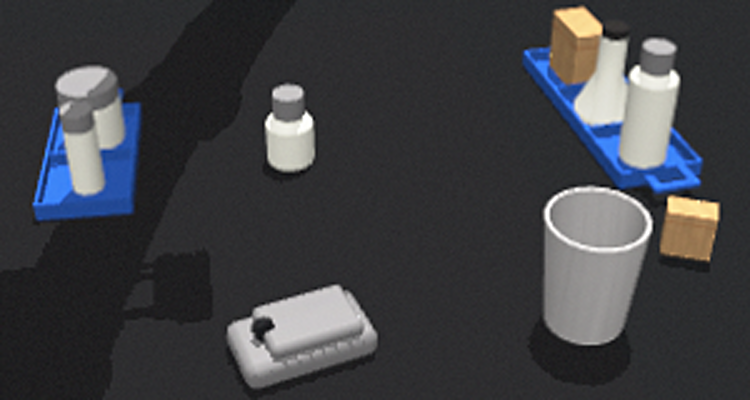

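View pics/fin2.png

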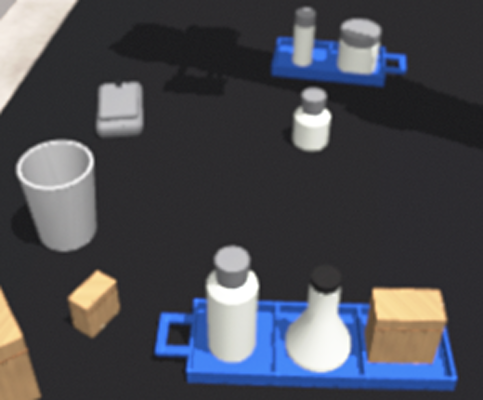

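View pics/w_t3b.png

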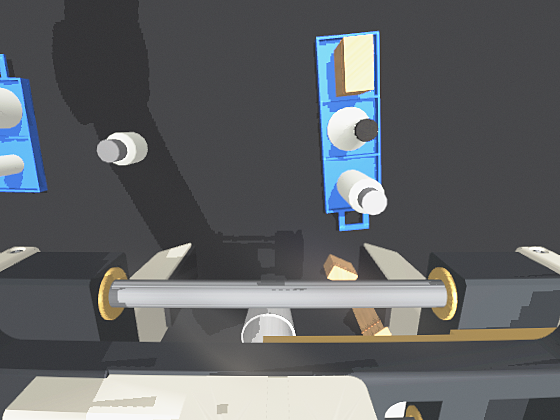

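View pics/w_t2b.png

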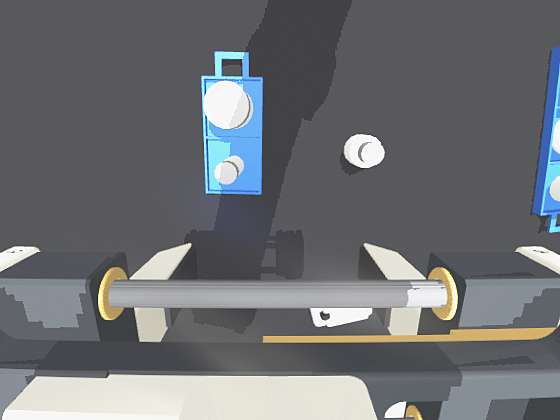

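All five stand in the correct pockets. In the wrist views the jar top is at (229,104), vial (227,173), flask (366,130), tall bottle (373,200) and carton top about (359,65). I'll check the numbers.

```bash
python3 - <<'E'
from bench import viewer
from h import *
import json
def loc(T,p): a=T[1];d=p[:2]-T[0];return (np.array([[np.cos(a),np.sin(a)],[-np.sin(a),np.cos(a)]])@d*1000).round(1)
c2=json.load(open("t2b.json"));c3=json.load(open("t3b.json"))
print("jar",loc(T2,plane(c2,[(229,104)],.066)[0]),"vial",loc(T2,plane(c2,[(227,173)],.084)[0]))
print("tall",loc(T3,plane(c3,[(373,200)],.119)[0]),"flask",loc(T3,plane(c3,[(366,130)],.1)[0]))
print("carton",loc(T3,plane(c3,[(345,38),(373,36),(373,91),(344,95)],.068).mean(0)))
# side+scene triangulated tops
cs=viewer.get_calibration("scene");cd=viewer.get_calibration("side")
s=lambda x,y:(120+x/2.5-.3,150+y/2.5-.3);k=215/400;d=lambda x,y:(150+x*k-.3,140+y*k-.3)
for n,a,b,T in(("tall",(659,44),(232,256),T3),("flask",(617,27),(326,275),T3),("jar",(86,78),(360,33),T2),("vial",(78,108),(306,14),T2)):
    p=tri(cs,s(*a),cd,d(*b));print(n,loc(T,p),"top z",p[2].round(4))
for n,bx in(("side",{"short":(300,180,345,225),"mouse":(195,178,232,218),"beaker":(155,210,206,280)}),("scene",{"mouse":(205,260,275,310),"beaker":(335,222,384,292)})):
    for o,(x0,y0,x1,y1) in bx.items():
        r=[]
        for f in(0,1):
            g=cv2.imread(f"pics/{n}{f}.png",0)[y0:y1,x0:x1]; ys,xs=np.nonzero(g>75); r.append((xs.mean()+x0,ys.mean()+y0))
        print(n,o,np.round(r,1).tolist())
E
```

```text
jar [41.  -3.5] vial [-39.4  -2.6]
tall [76.9 -1.9] flask [ 0.7 -2.9]
carton [-71.5  -0.6]
tall [79.1  0.1] top z 0.1216
flask [ 0.7 -0.3] top z 0.1003
jar [41.4 -2.3] top z 0.0641
vial [-37.6  -3.5] top z 0.0831
side short [[317.9, 204.5], [317.9, 204.6]]
side mouse [[214.2, 198.2], [214.2, 198.2]]
side beaker [[182.1, 242.8], [182.1, 242.8]]
scene mouse [[240.3, 283.9], [240.3, 283.9]]
scene beaker [[356.7, 254.0], [356.6, 254.0]]
```

Everything is within about 4 mm except the carton, at -71.5. That could touch the divider, so I'll check its seating and top height.

```bash
python3 - <<'E'
from bench import viewer
from h import *
import json
def loc(T,p): a=T[1];d=p[:2]-T[0];return (np.array([[np.cos(a),np.sin(a)],[-np.sin(a),np.cos(a)]])@d*1000).round(1)
cs=viewer.get_calibration("scene");cd=viewer.get_calibration("side")
def up(f,q,s):
    x,y,w,h=q;return cv2.resize(cv2.imread(f)[y:y+h,x:x+w],None,fx=s,fy=s,interpolation=cv2.INTER_CUBIC)
a=up("pics/scene1.png",(325,145,60,60),6);b=up("pics/side1.png",(335,285,70,60),6)
cv2.imwrite("pics/cc.png",np.hstack([a,b]))
E
```

```text
(no output)
```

View pics/cc.png

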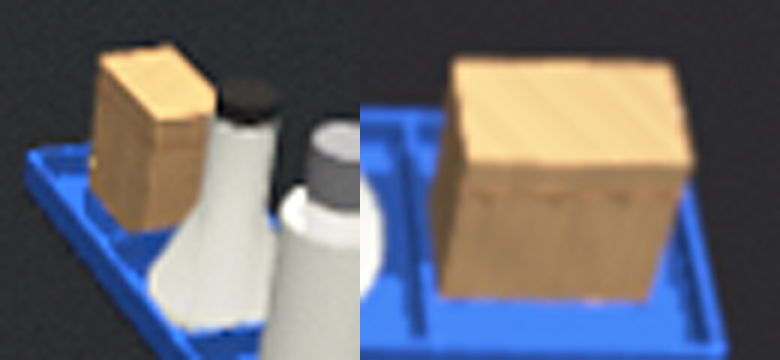

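```bash
python3 - <<'E'
from bench import viewer
from h import *
def loc(T,p): a=T[1];d=p[:2]-T[0];return (np.array([[np.cos(a),np.sin(a)],[-np.sin(a),np.cos(a)]])@d*1000).round(1)
cs=viewer.get_calibration("scene");cd=viewer.get_calibration("side")
s=lambda x,y:(325+x/6-.4,145+y/6-.4);d=lambda x,y:(335+(x-360)/6-.4,285+y/6-.4)
for n,a,b in(("+x+y",(158,122),(466,162)),("-x-y",(170,47),(675,64)),("+x-y",(215,98),(455,62)),("-x+y",(98,58),(690,164))):
    p=tri(cs,s(*a),cd,d(*b));print(n,loc(T3,p),"z",p[2].round(4))
for n,b in(("foot +x+y",(440,297)),("foot -x+y",(645,300))): print(n,loc(T3,plane(cd,[d(*b)],.004)[0]))
E
```

```text
+x+y [-54.9  -2.4] z 0.0528
-x-y [-94.9   4.6] z 0.0823
+x-y [-39.    1.9] z 0.0825
-x+y [-117.    -3.8] z 0.0528
foot +x+y [-45.8  16.9]
foot -x+y [-104.    16.3]
```

```bash
python3 - <<'E'
from bench import viewer
from h import *
def loc(T,p): a=T[1];d=p[:2]-T[0];return (np.array([[np.cos(a),np.sin(a)],[-np.sin(a),np.cos(a)]])@d*1000).round(1)
cs=viewer.get_calibration("scene");cd=viewer.get_calibration("side")
s=lambda x,y:(325+x/6-.4,145+y/6-.4);d=lambda x,y:(335+(x-360)/6-.4,285+y/6-.4)
for n,a,b in(("+x+y",(215,98),(466,162)),("-x+y",(170,47),(690,164)),("+x-y",(158,122),(455,62)),("-x-y",(98,58),(675,64))):
    p=tri(cs,s(*a),cd,d(*b));print(n,loc(T3,p),"z",p[2].round(4))
E
```

```text
+x+y [-48.1  14.9] z 0.0689
-x+y [-105.    17.2] z 0.0683
+x-y [-45.4 -15.6] z 0.067
-x-y [-106.5  -16.6] z 0.0673
```

Triangulating with the corners correctly matched, the carton's centre is at (-76, 0) mm. Its top corners are all at 67–69 mm (68 expected), so it is level and on the floor. The gripper is open, clear of everything and 26 cm up. I'm handing in.

```bash
python3 - <<'E'
from bench import manip
print(manip.current_clock(),manip.current_force()); manip.hand_in()
E
```

```text
52.4 [-0.34571154 -0.32634761  0.20317902]
the job is handed in; nothing more can be done
```

I placed all five things in their pockets and handed the job in at 52.4 s of the 122 s allowed; no verdict was reported.

**Final positions:** All are in tray coordinates, in mm. The checks put the jar, vial, tall bottle and flask within about 4 mm of their pocket middles:

| Thing | Measured (x, y) | Pocket middle |
|---|---|---|
| Tall bottle | (79, 0) | (78, 0) |
| Flask | (1, 0) | (0, 0) |
| Carton | (-76, 0) | (-78, 0) |
| Jar | (41, -2) | (39, 0) |
| Vial | (-38, -3.5) | (-39, 0) |

- **Standing:** Top heights are all within about 3 mm of what they should be on the pocket floors. Everything looks upright in the pictures, but only the carton's tilt was measured; its four top corners are level.
- **Left alone:** The spare bottle, beaker and mouse show the same pixels before and after, to within 0.1 px.

**What disagreed:**
- **Tool height:** The real fingertips sit about 34 mm above the reported TCP. I noticed only when the jaws closed on the tall bottle's shoulder and slid up onto its cap. I then lowered it until it touched the floor, which happened at the predicted height, and corrected the height for the flask and carton. The jar and vial were picked up before I knew, but they gripped and placed correctly.
- **Carton position:** A rough reading from the wrist camera gave the carton at x = -71.5. Matching its corners across the scene and side views gave -76.

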